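# Sweep the vegetable scraps into the caddy and close it

### The job

Push the three vegetable scraps (two broccoli stalks and the old garlic bulb) along the raised prep board and off its end into the white scrap caddy, without picking them up. Then close the caddy: put its lid on so that both pins come up through the lid's two holes and the lid lies flat on the rim, and let go. Leave the honey jar, the spice jar and the mug where they stand.

Things in the scene. Friction and masses are not known exactly. Their poses are not given: they have to be found in the camera images.
- prep_board: raised pale wooden prep board on four legs, fixed, 164 (x) x 280 (y) mm; origin on the counter under its centre, its top face 122 mm above the origin. Along each long side runs a dark rail (17 mm above the top face), which leaves a clear lane 138 mm wide (x) along the board's y axis. Both ends are open; the caddy stands close to the -y end, where the scraps are to be pushed off
- caddy: open white scrap caddy, fixed, outside 158 (x) x 186 (y) x 100 mm high, walls and floor 5 mm; origin on the counter under its centre, axes nearly parallel to the board's. On its rim, at x = +88 and -88 mm, y = 0, on two small ears that reach to x = +-99.5 mm, stands a round-tipped steel pin of 8 mm diameter which rises 16 mm above the rim (to 116 mm above the origin). It stands 3 to 9 mm off the board's -y end, and its rim and pins are lower than the board's top
- caddy_rim (a point): centre of the caddy's mouth, level with its rim (100 mm above the counter); axes as the caddy's
- caddy_lid: wooden lid, 200 (x) x 190 (y) x 7 mm, about 0.25 kg, loose, lying flat on the counter to the left of the board, handle up; origin at the centre of its underside. Two through holes of 14 mm diameter at x = +88 and -88 mm, y = 0. It may go on either way round
- lid_grip (a point): middle of the lid's dark bar handle, 34 mm above the lid's underside and 27 mm above its upper face. The bar is 22 mm wide (lid x), 76 mm long (lid y) and its top is 54 mm above the lid's underside (a flat 34 x 90 mm foot 6 mm high lies under it); axes as the lid's
- lid_under (a point): centre of the lid's underside; axes as the lid's. (Wall cabinets hang over the back of the counter, beyond the lid and the board: keep moves between them low and drawn in towards the robot, so that the wrist clears the cabinets.)
- stalk_long: the longer trimmed green broccoli stalk, eight-sided, 95 mm long (its x axis), 36 mm thick, about 0.08 kg, lying on the board roughly across the lane; origin on its underside at mid length
- stalk_long_mid (a point): centre of the longer stalk, 17 mm above the board as it lies
- stalk_short: the shorter trimmed green broccoli stalk, as the other but 80 mm long; origin on its underside at mid length
- stalk_short_mid (a point): centre of the shorter stalk
- old_garlic: old garlic bulb, 56 mm across and 56 mm high with its tip, standing on the board; origin at its foot
- garlic_mid (a point): centre of the garlic bulb, 26 mm above its foot
- honey_jar: honey jar with a red lid, 65 mm across, 100 mm high, standing on the counter beyond the board; leave it
- spice_jar: spice jar with a dark cap, 41 mm across, 105 mm high, standing on the counter beyond the lid; leave it
- mug: white mug with dark spots, 82 mm across, 91 mm high, standing to the right of the caddy; leave it

How it is judged:
By the outcome, as a careful person would: the job done as asked, in the order asked, and still so for the second after the job is handed in, with the robot touching nothing.
It also fails if it takes over 58 s, if anything falls off the work surface, if the arm or the gripper's body presses on something with over 40 N, if the wrist force passes 120 N, or if a joint passes its speed limit or range.

### The arm

A 7-joint arm with a two-finger parallel gripper is mounted at the origin on a cart in front of the work surface, level with it; the furniture and walls round the work are solid. World frame = base frame: x ahead of the robot, y to its left, z up, the work surface at z = 0. Lengths are in m, angles in rad, forces in N, time in s.
With the tool pointing down it reaches from about 0.425 to 0.975 m from the base axis. Payload 16.7 kg.
Tool frame: the origin (TCP) lies on the centre line of the jaws, within the pads' length; the fingertips stand 22 mm ahead of it and the grasp point (between the pads) lies 3 mm ahead of it; z points along the fingers, y is the line along which they close (so a half turn about z gives the same grasp; the last joint's range is limited). The gripper opens to 85 mm and grips with 20 to 120 N. Pads are 22 mm wide; open, the fingers measure 114 mm over their backs; the gripper's body (76 mm by 85 mm) begins 54 mm behind the grasp point. The pads swing forward as they close: fully open they stand 13 mm farther back than shut.
Start: joints at [-1.431, 0.426, 0.074, 1.606, -0.034, 1.111, -0.067], TCP at [0.192, 0.647, 0.253] pointing down, gripper open.
Joint ranges: [-2.85, 2.85], [-0.5, 2.14], [-1.23, 1.37], [0.21, 2.46], [-1.02, 4.16], [0.16, 2.05], [-2.73, 2.73]. Speed limits (rad/s): [1.89, 1.89, 2.39, 2.39, 3.01, 3.01, 3.01].

### API

Orientations are given as a unit quaternion [w, x, y, z].
In Python, from workcell import bot gives the robot as it stands. Calls block until the motion is done:
- bot.goto(position, orientation): joint-space move of the TCP to a pose.
- bot.line_to(position, ori=None, v=0.15, until_force=None): straight line of the TCP; ori=None keeps the orientation; v is the mean speed in m/s. With until_force (N) it stops when the force on the tool has changed by that much, and returns True; else False.
- bot.set_joints(angles): joint-space move.
- bot.command_gripper(opening, newtons=None): opening from 0.0 (shut) to 1.0 (fully open); newtons is the grip in N (None keeps the last); returns when the fingers have stopped.
- bot.dwell(seconds).
- bot.solve_ik(position, orientation): joint angles nearest the present ones, or None.
- bot.read_camera(name): name is "side" or "top" or "wrist"; returns a dict with "pixels" (400x640x3 uint8, blue, green, red), "fx", "fy", "cx", "cy" (pixels), "position" and "attitude" of the camera in the world; the wrist camera has in their place "T_tool_cam" (4x4, takes a point from camera to tool coordinates, whose origin is the TCP and whose axes are the flange's). Camera axes: x right, y down, z forward; pixel columns grow to the right and rows downward; lengths in m; the calibration is good to about 2 mm. A picture is of the moment at which its call begins: read the wrist's pose just before it. There is no depth.
A pose or a line that the arm cannot do raises bot.PlanningError and nothing moves.
- bot.finish_job(): hands the job in; it is judged then, once.
Trained networks look in a picture, given as the dict that the camera call returned (one of the last four; its "shot" number tells which), for a name from the list of things; names that differ only in an ending like _2 or _b are one class to them, and where a whole thing is asked for, a point or a joint stands for the part that bears it (a point fixed in the world has none). Each returns a list of dicts, best first, with "confidence" (0 to 1); they miss things now and then, are a little off and sometimes report something else, mostly with a low value. They report only what shows in the picture. A call takes as long as a camera call.
- bot.masks_of(picture, query): "pixels" (400x640 bool, what is visible of it) and "pixel" ([column, row] in pixels, amid what is visible of it).
- bot.spot_point(picture, query): "pixel" ([column, row] in pixels: a listed point, or the origin of a listed thing).
Readings, each from a call of its own:
- bot.get_time(): time.
- bot.get_joints(): joint angles.
- bot.get_qvel(): joint speeds.
- bot.get_tau(): joint torques, N m.
- bot.get_eef_pos(): TCP position.
- bot.get_tcp_rot(): TCP orientation.
- bot.get_ft_force(): force on the tool from outside, world axes, zero at the start.
- bot.get_wrist_torque(): the same for the moment, N m.
- bot.get_finger_gap(): opening from 0.0 (shut) to 1.0 (fully open).
- bot.get_finger_force(): force on a finger pad.
Only numpy, scipy, OpenCV 4.12 (cv2) and the standard library are available. Lean on these libraries where they do the work, as an engineer would, in place of code of your own. Each camera call takes 0.05 s, during which the arm holds its last target. There are 200 camera calls.

## Working session

There is one attempt and no reset: what is moved stays moved. The work goes in short steps, each a Python script; the robot and the scene stay as the last script left them, time stands still between calls to the robot, and variables do not carry over. Pictures are saved under pics/ and viewed, at most 10 in all, crops included, and the job is handed in when it is done.

```bash
mkdir -p pics; ls; cat > h.py <<'E'
import numpy as np, cv2
from workcell import bot
from scipy.spatial.transform import Rotation as R
def rot(q): return R.from_quat([q[1],q[2],q[3],q[0]]).as_matrix()
def cam(p):
    a=np.array(p["attitude"],float)
    return (np.array(p["position"]), a if a.shape==(3,3) else rot(a))
def ray(p,px,pose=None):
    c,A=pose or cam(p)
    d=A@np.array([(px[0]-p["cx"])/p["fx"],(px[1]-p["cy"])/p["fy"],1.])
    return c,d
def atz(p,px,z,pose=None):
    c,d=ray(p,px,pose); return c+d*(z-c[2])/d[2]
def tri(rs):
    M=np.zeros((3,3));b=np.zeros(3)
    for c,d in rs:
        d=d/np.linalg.norm(d);P=np.eye(3)-np.outer(d,d);M+=P;b+=P@c
    return np.linalg.solve(M,b)
def wpose(p,pos,q):
    T=np.array(p["T_tool_cam"]); A=rot(q)
    return (np.array(pos)+A@T[:3,3], A@T[:3,:3])
def down(yaw): # tool z down, tool y axis at world angle yaw
    y=np.array([np.cos(yaw),np.sin(yaw),0]);z=np.array([0,0,-1.]);x=np.cross(y,z)
    q=R.from_matrix(np.c_[x,y,z]).as_quat(); return [q[3],q[0],q[1],q[2]]
E
python3 - <<'E'
from h import *
P={n:bot.read_camera(n) for n in("side","top")}
for n,p in P.items():
    cv2.imwrite(f"pics/{n}0.png",p["pixels"])
    print(n,p["position"],p["attitude"],p["fx"],p["cx"],p["cy"])
for q in "prep_board caddy caddy_rim caddy_lid lid_grip stalk_long_mid stalk_short_mid garlic_mid honey_jar spice_jar mug".split():
    o={}
    for n,p in P.items():
        s=bot.spot_point(p,q); o[n]=[(np.round(x["pixel"]).tolist(),round(x["confidence"],2)) for x in s[:2]]
    r=[]
    for n in P:
        if o[n]: r.append(ray(P[n],o[n][0][0]))
    print(q,o,np.round(tri(r),3) if len(r)==2 else '')
print(bot.get_tcp_rot(),bot.get_time())
E
```

```text
pics
side [-0.18793594 -0.26465397  1.40002009] [-0.21622567  0.76461527 -0.58528361  0.16140959] 454.39882636857715 317.8550027823067 202.4161020567006
top [ 0.43672023 -0.05021483  1.16893665] [-0.03392709  0.71112219 -0.70108226  0.04047028] 361.91303896237935 321.1164892340047 200.0433978641962
prep_board {'side': [], 'top': [([306.0, 216.0], 0.83)]} 
caddy {'side': [([376.0, 238.0], 0.7), ([207.0, 217.0], 0.32)], 'top': [([380.0, 208.0], 0.97)]} [ 0.539 -0.257  0.005]
caddy_rim {'side': [([377.0, 228.0], 0.77), ([309.0, 208.0], 0.53)], 'top': [([385.0, 207.0], 0.55)]} [ 0.535 -0.256  0.086]
caddy_lid {'side': [([210.0, 218.0], 0.55), ([207.0, 218.0], 0.15)], 'top': [([205.0, 230.0], 0.66)]} [0.457 0.305 0.028]
lid_grip {'side': [([208.0, 217.0], 0.55)], 'top': [([198.0, 230.0], 0.93)]} [0.458 0.32  0.029]
stalk_long_mid {'side': [([288.0, 208.0], 0.74), ([304.0, 226.0], 0.46)], 'top': [([285.0, 210.0], 0.82), ([337.0, 209.0], 0.47)]} [0.519 0.042 0.111]
stalk_short_mid {'side': [([308.0, 207.0], 0.49), ([304.0, 228.0], 0.3)], 'top': [([315.0, 208.0], 0.84), ([335.0, 205.0], 0.39)]} [ 0.52  -0.037  0.152]
garlic_mid {'side': [([333.0, 209.0], 0.64), ([288.0, 209.0], 0.21)], 'top': [([334.0, 207.0], 0.68), ([290.0, 214.0], 0.68)]} [ 0.528 -0.103  0.153]
honey_jar {'side': [([289.0, 180.0], 0.68)], 'top': [([275.0, 157.0], 0.82), ([314.0, 208.0], 0.56)]} [ 0.7    0.096 -0.003]
spice_jar {'side': [([248.0, 167.0], 0.67), ([291.0, 181.0], 0.6)], 'top': [([220.0, 156.0], 0.5)]} [0.695 0.26  0.029]
mug {'side': [([428.0, 296.0], 0.67)], 'top': [([442.0, 260.0], 0.64), ([200.0, 227.0], 0.62)]} [ 0.377 -0.456  0.009]
[-1.22507497e-05  1.43913075e-01  9.89590332e-01 -3.78731571e-05] 1.2
```

View pics/top0.png

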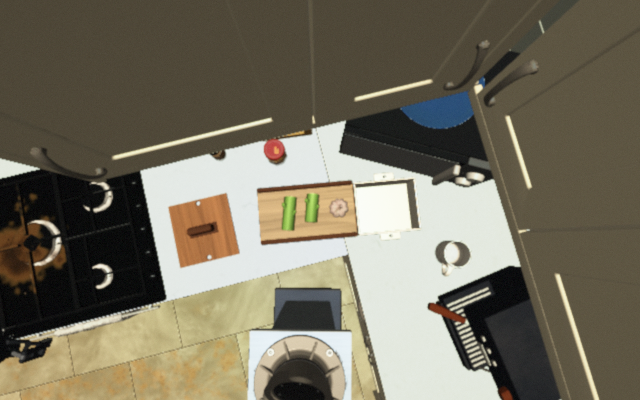

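View pics/side0.png

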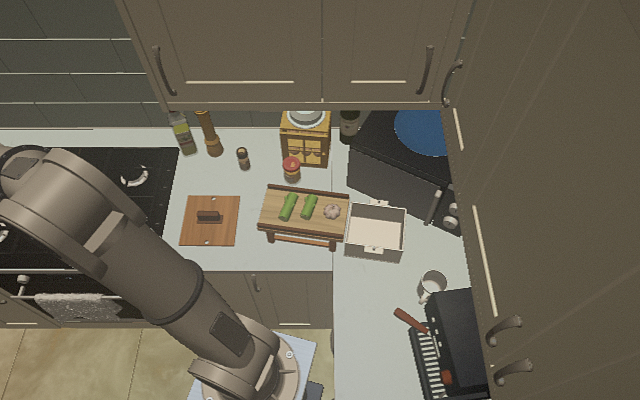

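```bash
python3 - <<'E'
from h import *
p=bot.read_camera("top"); w=bot.read_camera("wrist")
print(np.round(w["T_tool_cam"],3).tolist(),w["fx"],w["cx"],w["cy"])
for n,px,z in [("railL",(258,188),.139),("railR",(355,181),.139),("rail2L",(262,244),.139),("rail2R",(357,237),.139),("pin1",(383,177),.105),("pin2",(391,237),.105),("hole1",(198,203),.007),("hole2",(209,258),.007),("grip",(202,230),.05)]:
    print(n,np.round(atz(p,px,z),3))
for q in("caddy_lid","caddy"):
    m=bot.masks_of(p,q)
    if m: print(q,m[0]["confidence"],cv2.minAreaRect(np.argwhere(m[0]["pixels"])[:,::-1].astype(np.float32)))
E
```

```text
[[0.001, -0.949, -0.315, 0.082], [1.0, 0.001, 0.0, -0.001], [-0.0, -0.315, 0.949, -0.121], [0.0, 0.0, 0.0, 1.0]] 286.48544059580564 321.0259028757296 204.32172838178113
railL [0.578 0.122 0.139]
railR [ 0.602 -0.156  0.139]
rail2L [0.418 0.106 0.139]
rail2R [ 0.442 -0.162  0.139]
pin1 [ 0.621 -0.243  0.105]
pin2 [ 0.443 -0.266  0.105]
hole1 [0.544 0.336 0.007]
hole2 [0.37  0.292 0.007]
grip [0.457 0.305 0.05 ]
caddy_lid 0.61 ((203.60000610351562, 230.3000030517578), (63.73019790649414, 62.87129592895508), 76.75948333740234)
caddy 0.72 ((386.5302734375, 206.28248596191406), (66.65422821044922, 63.63578414916992), 83.8844985961914)
```

```bash
python3 - <<'E'
from h import *
d=np.deg2rad
bot.goto([0.457,0.31,0.20],down(d(14)))
pos=bot.get_eef_pos();q=bot.get_tcp_rot();w=bot.read_camera("wrist")
cv2.imwrite("pics/w_lid.png",w["pixels"]);np.savez("w_lid.npz",pos=pos,q=q)
print(np.round(pos,4),bot.get_time(),np.round(bot.get_joints(),2))
ps=wpose(w,pos,q)
for n,z in("lid_grip",.034),("caddy_lid",0),("lid_under",0):
    for s in bot.spot_point(w,n)[:1]: print(n,np.round(s["pixel"],1),s["confidence"],np.round(atz(w,s["pixel"],z,ps),4))
bot.command_gripper(0.5)
bot.goto([0.49,0.06,0.26],down(d(5)))
pos=bot.get_eef_pos();q=bot.get_tcp_rot();w=bot.read_camera("wrist")
cv2.imwrite("pics/w_board.png",w["pixels"]);np.savez("w_board.npz",pos=pos,q=q)
ps=wpose(w,pos,q)
for n,z in("prep_board",0),("stalk_long_mid",.139),("stalk_short_mid",.139),("garlic_mid",.148),("caddy_rim",.1):
    for s in bot.spot_point(w,n)[:1]: print(n,np.round(s["pixel"],1),s["confidence"],np.round(atz(w,s["pixel"],z,ps),4))
print(np.round(pos,4),bot.get_time(),bot.get_finger_gap(),bot.get_ft_force(),np.round(bot.get_joints(),2))
E
```

```text
[0.4564 0.3116 0.2   ] 3.0417 [-1.08  0.3   0.44  1.96 -0.16  0.92 -0.31]
lid_grip [326.9 188.3] 0.68 [0.4604 0.3158 0.034 ]
caddy_lid [325.4 180.3] 0.79 [0.4593 0.3158 0.    ]
lid_under [321.8 182.9] 0.89 [0.456  0.3118 0.    ]
prep_board [331.7 227.4] 0.8 [ 0.5113 -0.0175  0.    ]
stalk_long_mid [336.7 235. ] 0.75 [0.5058 0.0336 0.139 ]
stalk_short_mid [347.6 298.9] 0.95 [ 0.5241 -0.0346  0.139 ]
garlic_mid [344.3 361.6] 0.96 [ 0.5283 -0.1054  0.148 ]
[0.49   0.0617 0.2597] 5.0 0.5037682604543171 [-0.64207264 -0.51953986  0.53538688] [-0.83  0.13  0.63  2.02 -0.09  1.02 -0.06]
```

View pics/w_lid.png

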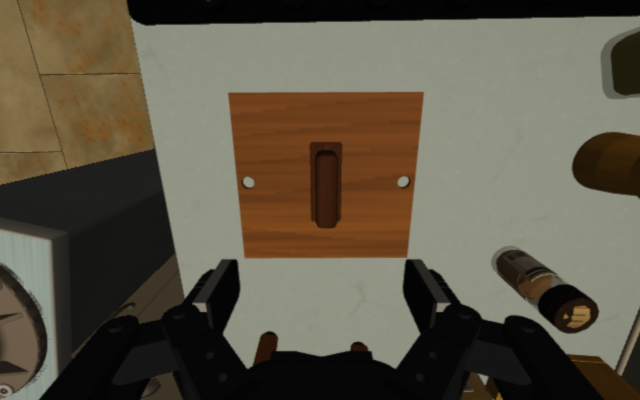

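View pics/w_board.png

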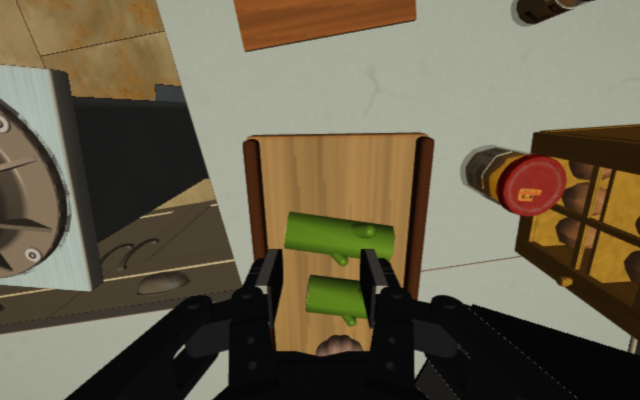

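```bash
cat >> h.py <<'E'
BY=np.deg2rad(5.2)
def bl(l,z,x=0): return [.510+x*np.cos(BY)-np.sin(BY)*l,-.019+x*np.sin(BY)+np.cos(BY)*l,z]
E
python3 - <<'E'
from h import *
bot.line_to(bl(.115,.22),down(BY),v=.15)
r=bot.line_to(bl(.115,.148),v=.12,until_force=12); print(r,bot.get_eef_pos())
r=bot.line_to(bl(-.17,.148),v=.09,until_force=30); print(r,np.round(bot.get_eef_pos(),3),np.round(bot.get_ft_force(),1),bot.get_time())
bot.dwell(.2)
p=bot.read_camera("top"); w=bot.read_camera("wrist")
cv2.imwrite("pics/push.png",np.vstack([cv2.resize(p["pixels"][150:270,220:460],(720,360)),cv2.resize(w["pixels"],(720,400))[180:]])[:600])
E
```

```text
False [0.4999873  0.09535051 0.14868516]
False [ 0.525 -0.188  0.148] [-0.1 -0.5  0.6] 9.575
```

View pics/push.png

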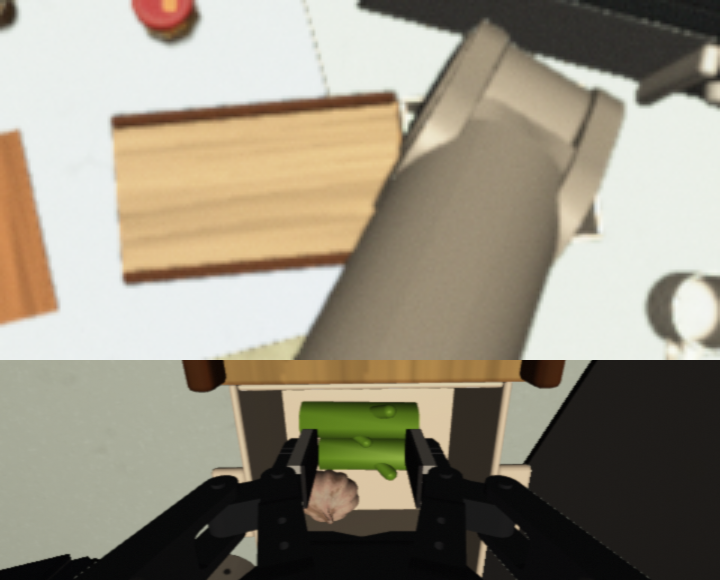

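```bash
python3 - <<'E'
from h import *
bot.line_to([.527,-.2,.27],v=.25)
bot.goto([.53,-.255,.285],down(np.deg2rad(6)))
bot.dwell(.2)
pos=bot.get_eef_pos();q=bot.get_tcp_rot();w=bot.read_camera("wrist")
np.savez("w_cad.npz",pos=pos,q=q);cv2.imwrite("pics/w_cad.png",w["pixels"])
l=cv2.imread("pics/w_lid.png")
A=cv2.resize(w["pixels"][120:260,180:460],(800,400),interpolation=cv2.INTER_CUBIC)
cv2.imwrite("pics/cadcrop.png",A)
print(pos,bot.get_time())
# lid holes subpixel
g=cv2.cvtColor(l,cv2.COLOR_BGR2GRAY)
for c in(248,403):
    s=g[170:196,c-13:c+13]; n,_,st,ce=cv2.connectedComponentsWithStats((s>130).astype(np.uint8))
    i=1+np.argmax(st[1:,4]); print(st[i],ce[i]+[c-13,170])
E
```

```text
[ 0.5298958  -0.25394375  0.28419844] 11.1083
[ 9  7  9 10 71] [248.05633803 181.54929577]
[ 8  7 10  9 70] [402.58571429 181.02857143]
```

View pics/cadcrop.png

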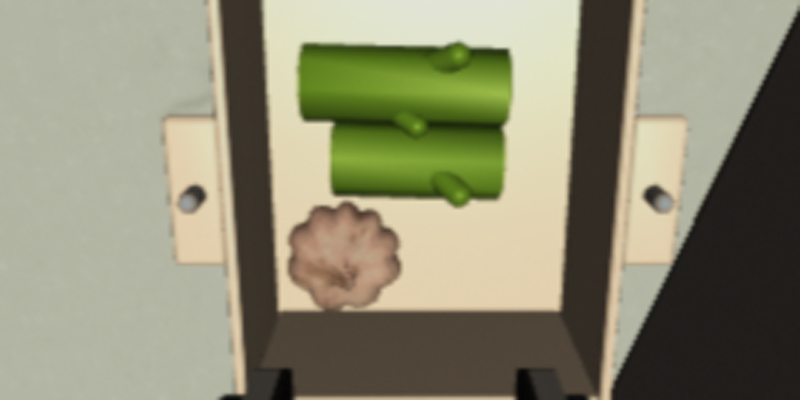

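```bash
python3 - <<'E'
from h import *
w=bot.read_camera("wrist")
def meas(f,a,b,z):
    n=np.load(f);ps=wpose(w,n["pos"],n["q"])
    A,B=atz(w,a,z,ps),atz(w,b,z,ps)
    d=B-A;return (A+B)/2,np.hypot(d[0],d[1]),np.arctan2(d[1],d[0])
L=meas("w_lid.npz",(248.06,181.55),(402.59,181.03),.0035)
C=meas("w_cad.npz",(245.2,190.8),(411.8,190.8),.1145)
C2=meas("w_cad.npz",(248.4,187.0),(407.3,186.5),.1)
for r in(L,C,C2): print(np.round(r[0],4),round(r[1],4),np.rad2deg(r[2]))
np.savez("est.npz",L=np.r_[L[0],L[2]],C=np.r_[C[0],C[2]])
c,y=L[0],L[2]
bot.line_to([.47,-.2,.26],v=.25)
bot.goto([.46,.05,.25],down(y))
bot.goto([c[0],c[1],.15],down(y))
bot.command_gripper(.8)
bot.line_to([c[0],c[1],.042],v=.12,until_force=10)
print(np.round(bot.get_eef_pos(),4))
bot.command_gripper(0,60)
print(bot.get_finger_gap(),bot.get_finger_force(),bot.get_time(),np.round(bot.get_joints(),2))
f=bot.get_ft_force()
bot.line_to([c[0],c[1],.20],v=.15);bot.dwell(.2)
print(np.round(bot.get_ft_force()-f,2),np.round(bot.get_wrist_torque(),2))
pos=bot.get_eef_pos();q=bot.get_tcp_rot();w=bot.read_camera("wrist")
np.savez("w_held.npz",pos=pos,q=q);cv2.imwrite("pics/w_held.png",w["pixels"]); print(np.round(pos,4),bot.get_time())
E
```

```text
[0.4593 0.3153 0.0035] 0.1756 14.418331658793816
[ 0.5364 -0.254   0.1145] 0.1752 6.132772525695396
[ 0.5359 -0.2535  0.1   ] 0.1746 6.317867607027522
[0.4597 0.3155 0.0426]
0.24654886661986608 59.37441408634186 15.625 [-0.94  0.53  0.28  2.04 -0.25  0.6  -0.24]
[ 0.64  1.17 -8.76] [ 0.02 -0.07  0.  ]
[0.4591 0.3151 0.1993] 17.075
```

View pics/w_held.png

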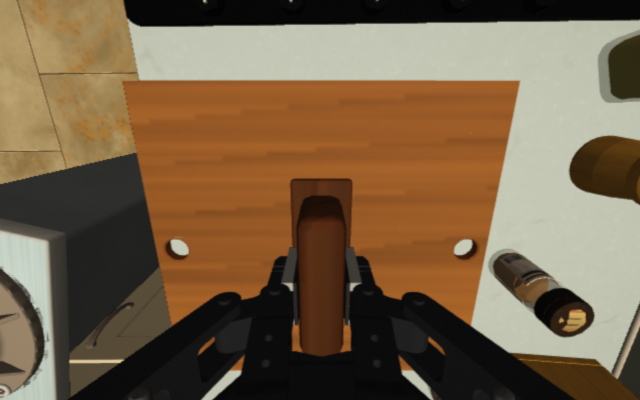

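```bash
cat >> h.py <<'E'
def holes(img,cs,r=16):
    g=img.min(axis=2);o=[]
    for c in cs:
        s=g[c[1]-r:c[1]+r,c[0]-r:c[0]+r]; n,_,st,ce=cv2.connectedComponentsWithStats((s>110).astype(np.uint8))
        i=min(range(1,n),key=lambda i:np.hypot(*(ce[i]-r))+(1e3 if st[i,4]<60 else 0)); o.append((ce[i]+[c[0]-r,c[1]-r],st[i]))
    return o
E
python3 - <<'E'
from h import *
n=np.load("w_held.npz");E=np.load("est.npz")
img=cv2.imread("pics/w_held.png");w=bot.read_camera("wrist")
H=holes(img,[(178,248),(465,248)]);print(H)
ps=wpose(w,n["pos"],n["q"]);z=n["pos"][2]-.0426+.0035
A,B=[atz(w,h[0],z,ps) for h in H];d=B-A
y=np.arctan2(d[1],d[0]);m=(A+B)/2
T=rot(n["q"]);off=T.T@(m-n["pos"]);ty=np.arctan2(T[1,1],T[0,1])
print(np.hypot(d[0],d[1]),"lid yaw",np.rad2deg(y),"tool",np.rad2deg(ty),"off in tool",np.round(off,4))
C=E["C"]; yaw=C[3]+(ty-y); q=down(yaw); o=rot(q)@np.r_[off[:2],0]
tgt=np.r_[(C[:2]-o[:2]),.172]; print("tgt",tgt,np.rad2deg(yaw)); np.savez("tgt.npz",t=tgt,q=q)
bot.line_to([.455,.12,.205],down((yaw+ty)/2),v=.2)
bot.line_to([.455,-.05,.205],v=.2)
bot.line_to([tgt[0],tgt[1],.205],q,v=.2)
bot.line_to(tgt,v=.1);bot.dwell(.3)
pos=bot.get_eef_pos();qq=bot.get_tcp_rot();w=bot.read_camera("wrist");t=bot.read_camera("top");s=bot.read_camera("side")
np.savez("w_pre.npz",pos=pos,q=qq);cv2.imwrite("pics/w_pre.png",w["pixels"])
a=cv2.resize(w["pixels"][200:300,120:520],(800,200),interpolation=cv2.INTER_CUBIC)
b=cv2.resize(s["pixels"][170:290,320:440],(400,400),interpolation=cv2.INTER_CUBIC)
c=cv2.resize(t["pixels"][150:270,330:450],(400,400),interpolation=cv2.INTER_CUBIC)
cv2.imwrite("pics/pre.png",np.vstack([a,np.hstack([b,c])]))
print(np.round(pos,4),bot.get_time(),np.round(bot.get_ft_force(),1))
E
```

```text
[(array([179.10328638, 246.82159624]), array([  9,   7,  18,  16, 213], dtype=int32)), (array([462.69585253, 246.66359447]), array([  5,   7,  18,  16, 217], dtype=int32))]
0.1752513826107073 lid yaw 14.522387242337684 tool 14.412907116039069 off in tool [ 0.0001 -0.0014  0.0391]
tgt [ 0.53774698 -0.25397228  0.172     ] 6.02329239939678
[ 0.5379 -0.254   0.1724] 21.4333 [-0.4  0.2 -3.2]
```

View pics/pre.png

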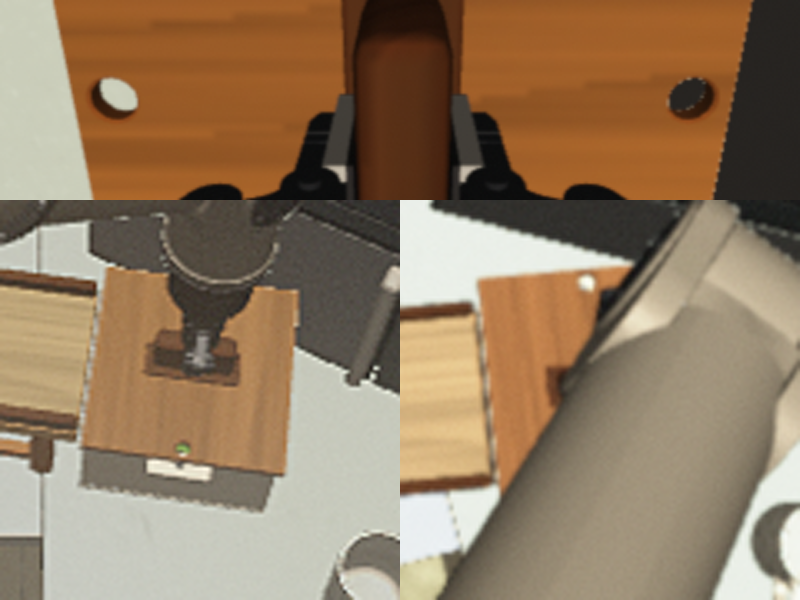

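```bash
python3 - <<'E'
from h import *
t=np.load("tgt.npz")["t"]
r=bot.line_to([t[0],t[1],.1415],v=.04,until_force=8)
pos=bot.get_eef_pos();print(r,np.round(pos,4),np.round(bot.get_ft_force(),1),np.round(bot.get_wrist_torque(),2),bot.get_time())
w=bot.read_camera("wrist");s=bot.read_camera("side")
cv2.imwrite("pics/w_dn.png",w["pixels"])
a=cv2.resize(w["pixels"][200:300,120:520],(800,200),interpolation=cv2.INTER_CUBIC)
b=cv2.resize(s["pixels"][170:290,320:440],(400,400),interpolation=cv2.INTER_CUBIC)
cv2.imwrite("pics/dn.png",np.vstack([a,np.hstack([b,b])]))
E
```

```text
True [ 0.5374 -0.2538  0.1426] [-2.5  1.3  9.4] [ 0.21  0.01 -0.05] 22.125
```

View pics/dn.png

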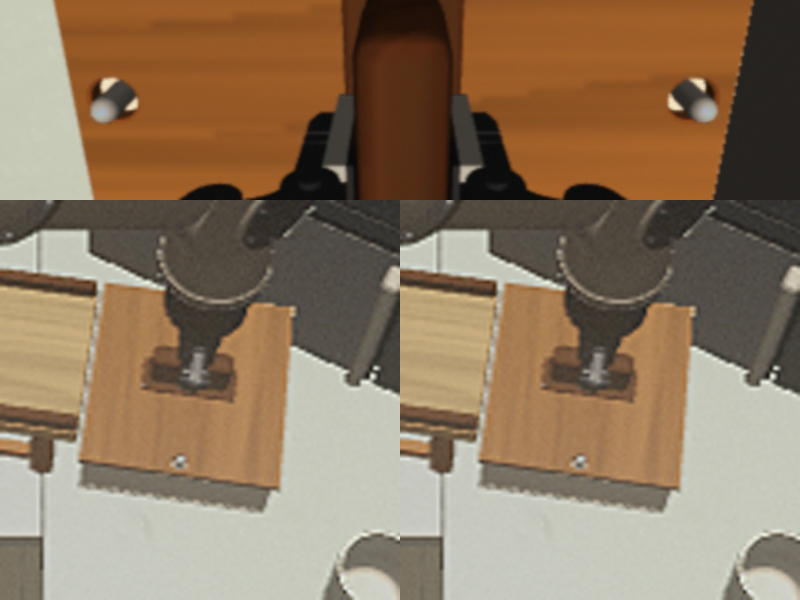

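Both pins stand up through the holes (wrist image about (172,253) and (472,253)) and the TCP height matches the lid seated on the rim. I'll release and retreat.

```bash
python3 - <<'E'
from h import *
bot.command_gripper(.7)
p=bot.get_eef_pos()
bot.line_to([p[0],p[1],.215],v=.1);bot.line_to([.49,-.23,.25],v=.15);bot.dwell(.3)
w=bot.read_camera("wrist");s=bot.read_camera("side")
a=cv2.resize(w["pixels"],(640,400))[60:340]
b=cv2.resize(s["pixels"][140:300,230:440],(420,320),interpolation=cv2.INTER_CUBIC)
cv2.imwrite("pics/fin.png",np.vstack([a,np.pad(b,((0,0),(0,220),(0,0)))]))
print(bot.get_time(),np.round(bot.get_ft_force(),1))
E
```

```text
24.525 [-0.3  0.3 -0.5]
```

View pics/fin.png

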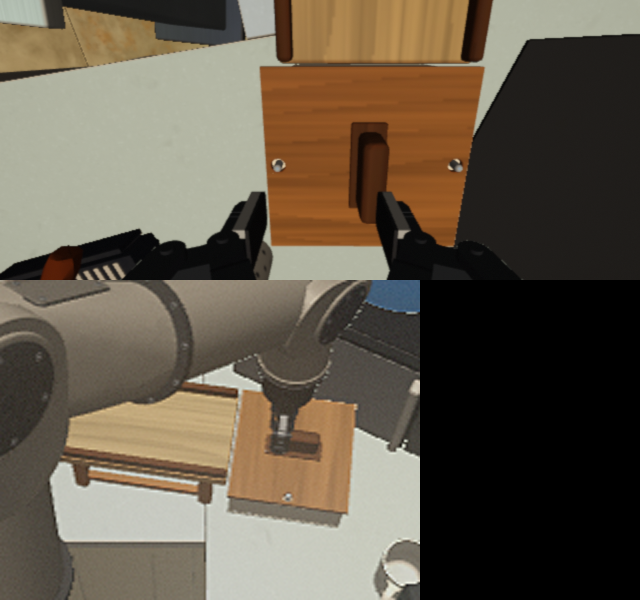

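The lid lies flat with both pins through its holes (at about (278,165) and (456,165) in the picture), and the gripper is clear of it.

```bash
python3 -c "
from workcell import bot
print(bot.finish_job())"
```

```text
the job is handed in; nothing more can be done
None
```

I pushed all three scraps off the board into the caddy, seated the lid flat on the rim with both pins through its holes, let go and handed the job in at about 24.5 s; no verdict came back.

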